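# Show the red-capped mint case to the counter camera

## Task

Flip the sweet box's green lid open until it rests back on its stop, take out the mint case with the red cap, and show its sealed cap to the inspection camera: hold it level and right way up in front of the lens, centred on the lens at lens height, the cap's end face square to the lens and about 10 cm away. Finish still holding it there, steady, with the lid left open; do not bump the camera, and leave the other two mint cases and everything else on the slab where they are.

Things in the scene. Friction and masses are not known exactly. Their poses are not given: they have to be found in the camera images.
- sweet_box: white pill-shaped plastic box, fixed: 130 mm along x, 220 along y (half-round ends), rim 50 high, walls 4, floor 6 thick. Origin: centre of underside, z up; front (-x) faces the robot, hinge on the +x side. Three mint cases lie on its floor side by side, 62 mm between centres, lengthwise along the box's x, caps towards the hinge, colours in any order
- lid (a joint): hinge angle of the green lid (140 g), rad: 0 shut, 1.9 leaning back on its stop. The axis lies along the box's y; the thumb tab swings up and over towards the box's +x. The catch needs no extra pull. Let go before it is upright (about 1.57) it falls shut; beyond about 1.65 it falls back to the stop by itself
- lid_tab (a point): grip point on the lid's thumb tab, which sticks out level from the middle of the lid's front edge when shut: tab 36 mm wide (along the box's y), 10 thick, 34 long; the point is 24 mm beyond the lid's edge, 160 from the hinge axis, 51.5 above the slab when shut. Pinch it across its width from above; it turns between the pads as the lid swings
- lid_hinge (a point): point on the lid's hinge axis, at the middle of its length, 69 mm from the box's centre along the box's +x, 50 mm above the slab
- red_case: the mint case to show: hard plastic bar 84 mm long (x), 24 mm wide (y), 30 mm high (z), about 35 g; white with a red cap over the last 20 mm at its +x end. Origin at the centre of its underside, z up; it lies on the box's floor, its underside 6 mm above the slab
- red_cap_face (a point): centre of the red cap's end face: 42 mm along the case's +x from its centre and 15 mm above its underside
- red_tail_face (a point): centre of the white end face away from the cap: 42 mm along the case's -x from its centre and 15 mm above its underside
- yellow_case: the same mint case with a yellow cap, to be left in the box; origin at the centre of its underside
- blue_case: the same mint case with a blue cap, to be left in the box; origin at the centre of its underside
- camera_stand: inspection camera on a fixed column stand: round steel foot 124 mm across, column 17 thick and 282 high at the origin (centre of the foot's underside), z up. The head sits on the column at a height that differs each time and looks level along the stand's -x; a ring light 68 mm across lies 16 mm behind the lens front
- lens (a point): centre of the lens front, 92 mm from the column's axis, 175 to 225 mm above the slab. Axes as the stand's: the lens looks along this frame's -x, z up. Rightly shown, the red cap's end face is on the lens axis at x = -100 mm of this frame and the case's +x is parallel to this frame's +x
- teapot: red ceramic teapot on the tray, 130 mm high, about 125 mm across without spout and handle; origin at the centre of its underside
- tray: steel tray 360 x 260 mm with rims 22 mm high; origin at the centre of its underside
- cup_a: clear glass cup on the tray, 74 mm across the rim, 80 mm high; origin at the centre of its underside
- cup_b: the second clear glass cup on the tray, 74 mm across the rim, 80 mm high; origin at the centre of its underside
- sugar_bowl: white bowl standing on the slab, 100 mm across, 55 mm high; origin at the centre of its underside
- tea_can: green tea can standing on the slab, 72 mm across, 100 mm high; origin at the centre of its underside
There are look-alikes about, which are no part of the job. Several things have the shape of the sweet_box; the one meant has the colours described above.

How it is judged:
By the outcome, as a careful person would: the job done as asked, in the order asked, and still so for the second after the job is handed in, while the arm keeps its last pose, push and grip.
It also fails if it takes over 61 s, if anything falls off the work surface, if the arm or the gripper's body presses on something with over 40 N, if the wrist force passes 120 N, or if a joint passes its speed limit or range.

## Robot

A 7-joint arm with a two-finger parallel gripper is mounted at the origin on the work surface. World frame = base frame: x ahead of the robot, y to its left, z up, the work surface at z = 0. Lengths are in m, angles in rad, forces in N, time in s.
With the tool pointing down it reaches from about 0.425 to 0.875 m from the base axis. Payload 4.7 kg.
Tool frame: the origin (TCP) lies at the very end of the fingers, on their centre line; the grasp point (between the pads) lies 19 mm behind it; z points along the fingers, y is the line along which they close (so a half turn about z gives the same grasp; the last joint's range is limited). The gripper opens to 87 mm and grips with 3 to 60 N. Pads are 19 mm wide; open, the fingers measure 117 mm over their backs; the gripper's body (75 mm by 190 mm) begins 51 mm behind the grasp point.
Start: joints at [1.354, 0.321, -0.07, 1.45, 0.023, 1.371, -0.057], TCP at [0.149, -0.633, 0.223] pointing down, gripper open.
Joint ranges: [-2.86, 2.86], [-0.3, 2.09], [-1.38, 1.24], [0.06, 2.45], [-1.56, 4.7], [0.09, 2.05], [-2.69, 2.69]. Speed limits (rad/s): [2.57, 2.57, 3.14, 3.14, 3.14, 3.14, 3.14].

## Interface

Orientations are given as a unit quaternion [w, x, y, z].
In Python, from bench import * gives the robot as it stands.
- The arm moves only by the tool jog_arm, never from a script. Its argument "deltas" is one flat list of numbers, 7 for each row, row after row: the opening, from 0 (shut) to 1 (fully open), then the shift along the tool's x, y, z in cm, then the turn, a rotation vector about the tool's x, y, z in degrees. In form: [gripper, dx, dy, dz, wx, wy, wz, gripper, dx, dy, dz, wx, wy, wz, ...]. A call has exactly 10 rows; each row shifts and turns the commanded pose from where the row before left it, along the tool's axes as they then stand; what a row does not reach is not made up. A row lasts 1/10 s, in which the tool goes at most 50 mm and 8.59 degrees, less where a joint would pass 70% of its speed; a pose out of reach is approached as far as the arm can. A call is refused whole if a number of a shift passes 5 or a number of a turn 8.59, either way. A call with a gripper value outside its range is refused whole. The fingers move at their own pace and stop on an object; "squeeze" is the grip in N (left out, the last holds). Time passes only in rows, so rows that do not move let the fingers close, or fill a call up. It gives the time, the measured TCP pose, the force, the opening and the grip force at its end, in the units of the state.
- get_obs(): the state, without advancing time (a new reading comes with each control period).
- capture(name): name is "side" or "top"; returns the picture (400x640x3 uint8, red, green, blue); there is no depth.
- camera_info(name): a dict with "camera_matrix" (3x3 intrinsics, pixels), "eye" and "rotation" of the camera in the world. Camera axes: x right, y down, z forward; pixel columns grow to the right and rows downward; lengths in m; the calibration is good to about 2 mm. A picture is of the moment at which its call begins. camera_info takes no time and is no camera call.
- job_done(): hands the job in; it is judged then, once.
Trained networks look in the newest picture that a camera, given by its name, has taken for a name from the list of things; names that differ only in an ending like _2 or _b are one class to them, and where a whole thing is asked for, a point or a joint stands for the part that bears it (a point fixed in the world has none). Each returns a list of dicts, best first, with "score" (0 to 1); they miss things now and then, are a little off and sometimes report something else, mostly with a low value. They report only what shows in the picture. A call takes as long as a camera call. They do not tell look-alikes from the thing itself.
- trace(camera, target): "pixels" (400x640 bool, what is visible of it).
- tip_of(camera, target): "xyz" ([x, y, z] in m, in world coordinates, good to about 4 mm: a listed point, or the origin of a listed thing).
The state is a dict: "t": time; "joint_positions": joint angles; "qd": joint speeds; "effort": joint torques, N m; "eef_pos": TCP position; "eef_rot": TCP orientation; "contact_force": force on the tool from outside, world axes, zero at the start; "ft_torque": the same for the moment, N m; "finger_gap": finger opening in m; "finger_force": force on a finger pad.
Only numpy, scipy, OpenCV 4.12 (cv2) and the standard library are available. Lean on these libraries where they do the work, as an engineer would, in place of code of your own. Each camera call takes 0.05 s, during which the arm holds its last target. There are 200 camera calls.

## Working session

There is one attempt and no reset: what is moved stays moved. The work goes in short steps, Python scripts to look and compute and a tool call to move; the robot and the scene stay as the last step left them, time stands still between calls to the robot, and variables do not carry over. Pictures are saved under pics/ and viewed, at most 10 in all, crops included, and the job is handed in when it is done.

Besides the shell and the picture viewer there is one more tool, called as name(argument=value, ...) on one line, values as JSON. jog_arm: Moves the arm, as the interface text tells. Its arguments: {"type":"object","properties":{"deltas":{"type":"array","items":{"type":"number"}},"squeeze":{"type":"number"}},"required":["deltas"]}

```bash
mkdir -p pics; ls; python3 - <<'E'
from bench import *
import cv2,numpy as np
for n in("side","top"):
    im=capture(n); cv2.imwrite(f"pics/{n}0.png",im[...,::-1])
    c=camera_info(n); print(n,np.round(c["camera_matrix"],1).tolist(),np.round(c["eye"],3),np.round(c["rotation"],3).tolist())
    for t in("sweet_box","lid_tab","lid_hinge","camera_stand","lens","red_case","teapot","sugar_bowl","tea_can","tray"):
        print(t,[(round(d["score"],2),np.round(d["xyz"],3).tolist()) for d in tip_of(n,t)])
o=get_obs();print(o["t"],o["eef_pos"],o["eef_rot"],o["joint_positions"])
E
```

```text
pics
side [[381.3, 0.0, 315.7], [0.0, 381.3, 201.0], [0.0, 0.0, 1.0]] [0.062 0.848 0.772] [0.122, -0.206, 0.855, -0.459]
sweet_box [(0.79, [0.316, -0.154, 0.002]), (0.71, [0.411, 0.37, 0.005]), (0.66, [0.55, -0.0, 0.0])]
lid_tab [(0.93, [0.318, 0.358, 0.056]), (0.86, [0.456, -0.029, 0.053]), (0.71, [0.234, -0.199, 0.052])]
lid_hinge [(0.82, [0.481, 0.38, 0.05]), (0.69, [0.375, -0.119, 0.048]), (0.61, [0.611, 0.016, 0.052]), (0.25, [0.551, 0.0, 0.001])]
camera_stand [(0.69, [0.663, 0.46, 0.002]), (0.52, [0.562, -0.4, 0.002])]
lens [(0.78, [0.625, 0.37, 0.182])]
red_case [(0.73, [0.627, 0.37, 0.184]), (0.42, [0.804, 0.046, 0.001])]
teapot [(0.76, [0.387, -0.475, 0.003])]
sugar_bowl [(0.74, [0.476, 0.171, 0.006]), (0.55, [0.459, -0.027, 0.049])]
tea_can [(0.62, [0.804, 0.045, -0.001])]
tray [(0.64, [0.487, -0.472, 0.0])]
top [[384.1, 0.0, 322.1], [0.0, 384.1, 201.8], [0.0, 0.0, 1.0]] [ 0.364 -0.041  1.276] [0.05, -0.705, 0.705, -0.064]
sweet_box [(0.81, [0.311, -0.152, 0.0]), (0.65, [0.546, -0.003, -0.0]), (0.58, [0.409, 0.374, 0.001]), (0.2, [0.392, -0.477, 0.001])]
lid_tab [(0.84, [0.458, -0.026, 0.05]), (0.82, [0.235, -0.204, 0.05]), (0.74, [0.319, 0.361, 0.049])]
lid_hinge [(0.88, [0.61, 0.012, 0.052]), (0.78, [0.372, -0.122, 0.052]), (0.61, [0.474, 0.384, 0.051])]
camera_stand [(0.65, [0.658, 0.452, 0.002])]
lens [(0.58, [0.628, 0.369, 0.185])]
red_case []
teapot [(0.78, [0.394, -0.475, 0.003]), (0.42, [0.55, 0.001, 0.005])]
sugar_bowl [(0.62, [0.472, 0.176, -0.004])]
tea_can [(0.71, [0.806, 0.044, 0.001])]
tray [(0.84, [0.487, -0.465, -0.004])]
1.1 [ 0.14866603 -0.63277123  0.22258991] [ 2.47315572e-05  9.93347827e-01  1.15152474e-01 -3.13843944e-05] [ 1.35407599  0.32098795 -0.07008838  1.45050868  0.02261774  1.37084277
 -0.05691505]
```

View pics/side0.png

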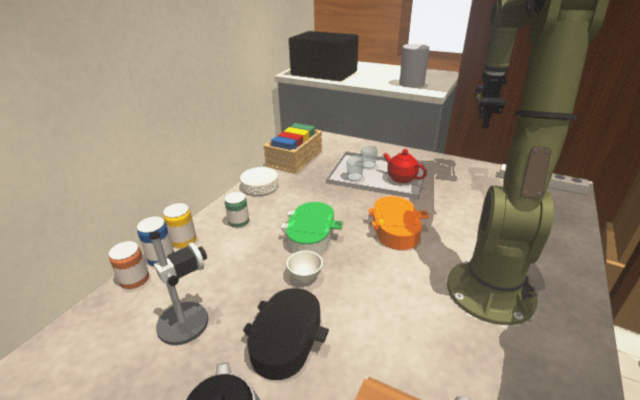

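View pics/top0.png

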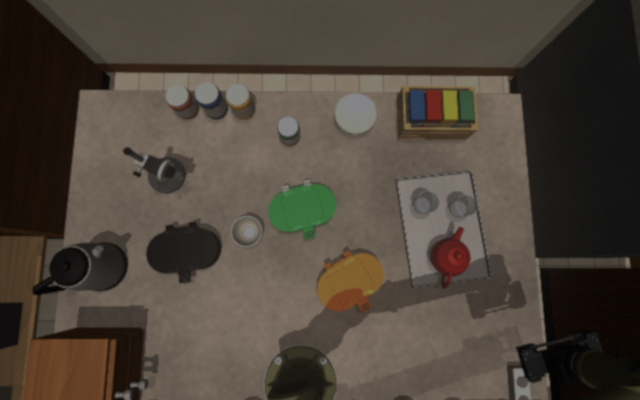

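Candidates in the side view are the green-lidded box (311,225), the orange one (398,220) and the black one (285,330). In the top view they are at (303,207), (350,280) and (184,250). The green one fits the description, so I'll check it in a close crop.

```bash
cat > h.py <<'E'
from bench import *
import numpy as np
from scipy.spatial.transform import Rotation as R
def st():
    o=get_obs(); r=R.from_quat(o["eef_rot"],scalar_first=True); return o,np.array(o["eef_pos"]),r
def go(target,yaw=None):
    "delta to target in tool axes (cm) and tool turn (deg) to down-pointing with tool x at yaw (deg)"
    o,p,r=st()
    print("t",o["t"],"p",p.round(4),"yaw",np.degrees(np.arctan2(*r.as_matrix()[[1,0],0])).round(2),"down",r.as_matrix()[:,2].round(3))
    print("shift cm",(r.inv().apply(np.array(target)-p)*100).round(2))
    if yaw is not None:
        g=R.from_euler("z",yaw,degrees=True)*R.from_euler("x",180,degrees=True)
        print("turn",(r.inv()*g).as_rotvec(degrees=True).round(2), "shift after turn",(g.inv().apply(np.array(target)-p)*100).round(2))
def both(t,near=None):
    out=[]
    for n in("side","top"):
        capture(n)
        for d in tip_of(n,t):
            if near is None or np.linalg.norm(np.array(d["xyz"])[:2]-near)<.1: out.append(d["xyz"]); print(n,t,round(d["score"],2),np.round(d["xyz"],4))
    return out
E
python3 - <<'E'
import cv2,numpy as np
s=cv2.imread("pics/side0.png");t=cv2.imread("pics/top0.png")
a=cv2.resize(s[185:265,265:355],(480,427),interpolation=2)
cv2.imwrite("pics/crop.png",a)
from h import *
for _ in range(2):
  both("lid_tab",(.458,-.027));both("lid_hinge",(.61,.014));both("lens");both("camera_stand",(.66,.455))
go((.40,-.36,.22),15);go((.457,-.0275,.13),15)
E
```

```text
side lid_tab 0.71 [ 0.4562 -0.029   0.0501]
top lid_tab 0.88 [ 0.4584 -0.0284  0.0522]
side lid_hinge 0.59 [0.6108 0.0175 0.0519]
top lid_hinge 0.82 [0.6101 0.0139 0.0504]
side lens 0.86 [0.6251 0.3688 0.1827]
top lens 0.71 [0.6263 0.3687 0.1858]
side camera_stand 0.65 [0.6638 0.4589 0.003 ]
top camera_stand 0.76 [ 0.6606  0.4544 -0.0017]
side lid_tab 0.92 [ 0.4586 -0.0289  0.0541]
top lid_tab 0.79 [ 0.4582 -0.0261  0.0509]
side lid_hinge 0.69 [0.6099 0.0137 0.0527]
top lid_hinge 0.77 [0.6111 0.0133 0.0479]
side lens 0.92 [0.6277 0.3713 0.1838]
top lens 0.71 [0.6261 0.3709 0.1838]
side camera_stand 0.62 [ 6.645e-01  4.585e-01 -4.000e-04]
top camera_stand 0.56 [0.661  0.4559 0.0024]
t 2.7 p [ 0.1487 -0.6328  0.2226] yaw 13.23 down [ 0. -0. -1.]
shift cm [ 30.71 -20.8    0.26]
turn [ 0.01  0.   -1.77] shift after turn [ 31.33 -19.84   0.26]
t 2.7 p [ 0.1487 -0.6328  0.2226] yaw 13.23 down [ 0. -0. -1.]
shift cm [ 43.86 -51.87   9.25]
turn [ 0.01  0.   -1.77] shift after turn [ 45.45 -50.49   9.26]
```

View pics/crop.png

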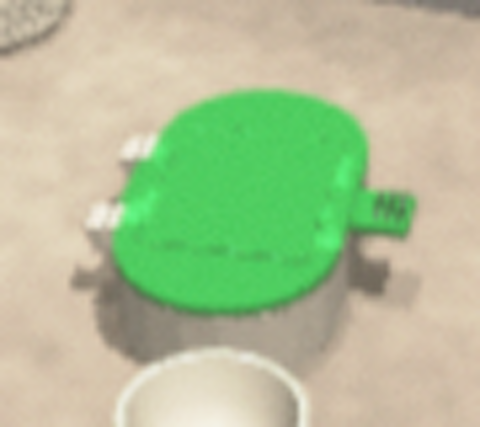

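The crop shows a white box under a green lid, with the tab at crop (385,212), which is image (337,225), and white hinges on the far side. This is the right box.

jog_arm(deltas=[1,3.1,-2,0,0,0,-2,1,3.1,-2,0,0,0,0,1,3.1,-2,0,0,0,0,1,3.1,-2,0,0,0,0,1,3.1,-2,0,0,0,0,1,3.1,-2,0,0,0,0,1,3.1,-2,0,0,0,0,1,3.1,-2,0,0,0,0,1,3.1,-2,0,0,0,0,1,3.1,-2,0,0,0,0], squeeze=20)

```text
t: 3.7
eef_pos: [0.3971, -0.3581, 0.2228]
eef_rot: [0.0, 0.991, 0.132, 0.0]
contact_force: [0.3, -0.4, 0.2]
finger_gap: 0.0869
finger_force: 0.0
```

```bash
python3 -c "
from h import *
go((.4578,-.0279,.13),15.4);print(get_obs()['joint_positions'])"
```

```text
t 3.7 p [ 0.3971 -0.3581  0.2228] yaw 15.22 down [ 0.    -0.001 -1.   ]
shift cm [ 14.53 -30.27   9.26]
turn [ 0.04 -0.01 -0.18] shift after turn [ 14.62 -30.22   9.28]
[ 0.99271252  0.0909651  -0.32722618  1.72788316  0.03040613  1.32702921
 -0.64572491]
```

jog_arm(deltas=[1,1.5,-3,0.9,0,0,0,1,1.5,-3,0.9,0,0,0,1,1.5,-3,0.9,0,0,0,1,1.5,-3,0.9,0,0,0,1,1.5,-3,0.9,0,0,0,1,1.5,-3,0.9,0,0,0,1,1.5,-3,0.9,0,0,0,1,1.5,-3,0.9,0,0,0,1,1.5,-3,0.9,0,0,0,1,1,-3,0.9,0,0,0])

```text
t: 4.7
eef_pos: [0.4579, -0.0302, 0.1326]
eef_rot: [0.0, 0.991, 0.133, 0.001]
contact_force: [0.5, -0.2, -0.1]
finger_gap: 0.0867
finger_force: 0.0
```

```bash
python3 -c "
from h import *
go((.4578,-.0279,.0325),15.4);print(get_obs()['joint_positions'])"
```

```text
t 4.7 p [ 0.4579 -0.0302  0.1326] yaw 15.25 down [ 0.001 -0.    -1.   ]
shift cm [ 0.04 -0.23 10.01]
turn [ 0.03 -0.07 -0.15] shift after turn [ 0.05 -0.22 10.01]
[ 0.67242895  0.00524081 -0.65931728  2.00114849  0.00379754  1.13502742
 -1.29313996]
```

jog_arm(deltas=[1,0,-0.2,2,0,0,0,1,0,0,2,0,0,0,1,0,0,2,0,0,0,1,0,0,2,0,0,0,1,0,0,1.5,0,0,0,1,0,0,0.5,0,0,0,0,0,0,0,0,0,0,0,0,0,0,0,0,0,0,0,0,0,0,0,0,0,0,0,0,0,0,0], squeeze=15)

```text
t: 5.7
eef_pos: [0.4575, -0.03, 0.0333]
eef_rot: [0.0, 0.991, 0.132, 0.001]
contact_force: [-0.0, 0.1, 0.2]
finger_gap: 0.0629
finger_force: 0.0
```

jog_arm(deltas=[0,0,0,0,0,0,0,0,0,0,0,0,0,0,0,0,0,0,0,0,0,0,0,0,0,0,0,0,0,0,0,0,0,0,0,0,0,0,0,0,0,0,0,0,0,0,0,0,0,0,0,0,0,0,0,0,0,0,0,0,0,0,0,0,0,0,0,0,0,0])

```text
t: 6.7
eef_pos: [0.4561, -0.0269, 0.0325]
eef_rot: [-0.002, 0.991, 0.133, -0.001]
contact_force: [-2.5, 7.3, 3.2]
finger_gap: 0.0358
finger_force: 15.0
```

```bash
python3 - <<'E'
from h import *
go((.4578,-.0279,.0325),15.4);print(get_obs()['contact_force'],get_obs()["finger_gap"])
for a,b in((0,95),(95,110)):pass
th=np.linspace(0,1.88,31)
P=np.c_[-16*np.cos(th-.0+.0094),-16*np.sin(th+.0094)]
print(np.diff(P,axis=0).round(2).tolist())
E
```

```text
t 6.7 p [ 0.4561 -0.0269  0.0325] yaw 15.28 down [-0.002  0.003 -1.   ]
shift cm [0.14 0.14 0.  ]
turn [-0.21  0.05 -0.12] shift after turn [0.14 0.14 0.  ]
[-2.48540462  7.30277522  3.15090144] 0.03579559538385946
[[0.04, -1.0], [0.1, -1.0], [0.17, -0.99], [0.23, -0.98], [0.29, -0.96], [0.35, -0.94], [0.41, -0.92], [0.46, -0.89], [0.52, -0.86], [0.57, -0.82], [0.62, -0.79], [0.67, -0.75], [0.71, -0.7], [0.76, -0.66], [0.8, -0.61], [0.83, -0.56], [0.87, -0.5], [0.9, -0.45], [0.92, -0.39], [0.95, -0.33], [0.96, -0.27], [0.98, -0.21], [0.99, -0.15], [1.0, -0.09], [1.0, -0.03], [1.0, 0.04], [1.0, 0.1], [0.99, 0.16], [0.98, 0.22], [0.96, 0.28]]
```

jog_arm(deltas=[0,0,-0.4,-1,0,0,0,0,0.1,0,-1,0,0,0,0,0.15,0,-1,0,0,0,0,0.25,0,-1,0,0,0,0,0.3,0,-0.95,0,0,0,0,0.35,0,-0.95,0,0,0,0,0.4,0,-0.9,0,0,0,0,0.45,0,-0.9,0,0,0,0,0.5,0,-0.85,0,0,0,0,0.6,0,-0.8,0,0,0])

```text
t: 7.7
eef_pos: [0.4853, -0.0187, 0.1266]
eef_rot: [0.001, 0.991, 0.132, -0.001]
contact_force: [-0.1, -6.8, -0.7]
finger_gap: 0.036
finger_force: 15.0
```

```bash
python3 - <<'E'
from h import *
th=.0094+.627; d=R.from_euler("z",15.4,degrees=True).apply([-.16*np.cos(th),0,.16*np.sin(th)])
go(np.array([.6105,.0141,.05-.019])+d,15.4);print(get_obs()['contact_force'],get_obs()["finger_gap"])
E
```

```text
t 7.7 p [ 0.4853 -0.0187  0.1266] yaw 15.19 down [-0.002 -0.001 -1.   ]
shift cm [0.07 0.16 0.05]
turn [ 0.05  0.11 -0.21] shift after turn [0.07 0.16 0.05]
[-0.07388981 -6.75065666 -0.73695655] 0.03604847087270298
```

jog_arm(deltas=[0,0.6,0.2,-0.8,0,0,0,0,0.7,0,-0.75,0,0,0,0,0.7,0,-0.7,0,0,0,0,0.75,0,-0.65,0,0,0,0,0.8,0,-0.6,0,0,0,0,0.85,0,-0.55,0,0,0,0,0.85,0,-0.5,0,0,0,0,0.9,0,-0.45,0,0,0,0,0.9,0,-0.4,0,0,0,0,0.95,0,-0.35,0,0,0])

```text
t: 8.7
eef_pos: [0.5642, 0.0025, 0.1834]
eef_rot: [-0.001, 0.991, 0.133, 0.0]
contact_force: [-1.3, 4.1, -1.9]
finger_gap: 0.0357
finger_force: 15.0
```

jog_arm(deltas=[0,0.95,0,-0.25,0,0,0,0,1,0,-0.2,0,0,0,0,1,0,-0.15,0,0,0,0,1,0,-0.1,0,0,0,0,1,0,0,0,0,0,0,1,0,0.05,0,0,0,0,1,0,0.1,0,0,0,0,1,0,0.15,0,0,0,0,1,0,0.2,0,0,0,0,0.9,0,0.25,0,0,0])

```text
t: 9.7
eef_pos: [0.658, 0.0278, 0.1818]
eef_rot: [-0.0, 0.991, 0.133, -0.002]
contact_force: [-16.0, 1.7, 10.9]
finger_gap: 0.0359
finger_force: 15.0
```

```bash
python3 - <<'E'
from h import *
o,p,r=st()
q=R.from_euler("z",-15.4,degrees=True).apply(p-[.6105,.0141,.031]);print(q,"lid angle",np.arctan2(q[2],-q[0]),np.hypot(q[0],q[2]))
print(o['contact_force'],o["finger_gap"])
import cv2;cv2.imwrite("pics/s1.png",capture("side")[...,::-1])
E
```

```text
[0.04944346 0.00057988 0.15080223] lid angle 1.8876214839004373 0.15870087413749528
[-15.96879385   1.7151869   10.8594292 ] 0.03593089663375508
```

View pics/s1.png

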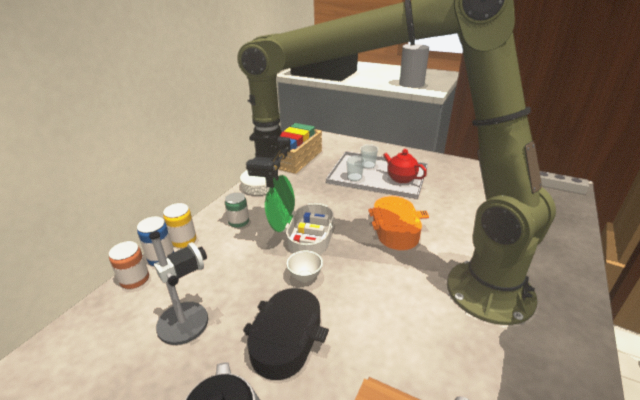

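The lid is at its stop. The cases are blue (316,216), yellow (312,227) and red (304,238), with red on the +y side. I'll release the tab and lift clear.

jog_arm(deltas=[0,-0.2,0,0,0,0,0,0.9,0,0,0,0,0,0,0.9,0,0,0,0,0,0,0.9,0,0,0,0,0,0,0.9,0,0,0,0,0,0,0.9,0,0,0,0,0,0,0.9,0,0,-1,0,0,0,0.9,0,0,-2,0,0,0,0.9,0,0,-3,0,0,0,0.9,0,0,-3,0,0,0])

```text
t: 10.75
eef_pos: [0.6564, 0.0265, 0.2746]
eef_rot: [0.0, 0.991, 0.132, 0.0]
contact_force: [0.1, 0.7, 0.9]
finger_gap: 0.0775
finger_force: 0.0
```

```bash
python3 - <<'E'
from h import *
for _ in range(2):
  for t in("red_case","red_cap_face","red_tail_face","yellow_case","blue_case"): both(t,(.545,0))
o,p,r=st();print(p,o["finger_gap"],o["contact_force"])
import cv2
s=capture("side")[185:265,260:350,::-1];t=capture("top")[160:250,260:350,::-1]
cv2.imwrite("pics/c2.png",np.hstack([cv2.resize(s,(400,356)),cv2.resize(t,(356,356))]))
E
```

```text
side red_case 0.76 [0.5274 0.0575 0.0037]
side red_cap_face 0.67 [0.5659 0.0654 0.0234]
side red_tail_face 0.64 [0.487  0.0497 0.0212]
side yellow_case 0.84 [ 5.468e-01 -4.000e-04  7.400e-03]
side blue_case 0.68 [ 0.5601 -0.0604  0.0058]
side red_cap_face 0.72 [0.5669 0.0669 0.0249]
side red_tail_face 0.69 [0.4879 0.0488 0.0213]
side yellow_case 0.73 [ 0.5494 -0.0038  0.0051]
side yellow_case 0.4 [0.6116 0.0158 0.0527]
side blue_case 0.75 [ 0.5601 -0.0603  0.008 ]
side blue_case 0.36 [0.487  0.0483 0.0231]
[0.65649249 0.02657722 0.27301695] 0.07797512435005044 [-0.2921377  -0.55052244  0.92549076]
```

View pics/c2.png

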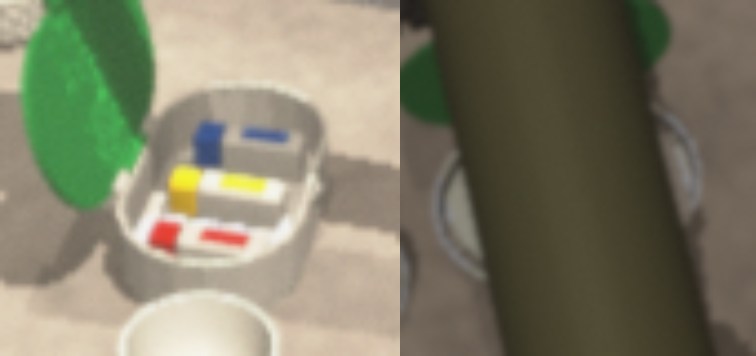

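The close crop shows the red-capped case nearest the side camera, with its cap at crop (165,236) towards the hinge. The lid stays open by itself.

```bash
python3 -c "
from h import *
go((.5272,.0567,.12),15.2)"
```

```text
t 12.85 p [0.6565 0.0266 0.273 ] yaw 15.22 down [-0. -0. -1.]
shift cm [-11.69  -6.3   15.3 ]
turn [0.   0.   0.02] shift after turn [-11.69  -6.29  15.3 ]
```

jog_arm(deltas=[0.5,-2.9,-1.6,0,0,0,0,0.5,-2.9,-1.6,0,0,0,0,0.5,-2.9,-1.6,0,0,0,0,0.5,-3,-1.5,0,0,0,0,0.5,0,0,3,0,0,0,0.5,0,0,3,0,0,0,0.5,0,0,3,0,0,0,0.5,0,0,3,0,0,0,0.5,0,0,3,0,0,0,0.5,0,0,0.3,0,0,0])

```text
t: 13.85
eef_pos: [0.5241, 0.0563, 0.1166]
eef_rot: [-0.0, 0.991, 0.133, -0.003]
contact_force: [-0.6, -0.1, 0.3]
finger_gap: 0.0441
finger_force: 0.0
```

```bash
python3 - <<'E'
from h import *
go((.5272,.0567,.011),15.2);print(get_obs()["finger_gap"])
for t in("red_case","red_cap_face","red_tail_face"): both(t,(.545,0))
E
```

```text
t 13.85 p [0.5241 0.0563 0.1166] yaw 15.25 down [-0.007 -0.    -1.   ]
shift cm [ 0.38  0.06 10.56]
turn [-0.1   0.38  0.05] shift after turn [ 0.31  0.04 10.56]
0.04408222632153458
side red_case 0.35 [0.5649 0.0661 0.0236]
side red_cap_face 0.45 [0.567  0.0659 0.0223]
side red_tail_face 0.63 [0.4887 0.0507 0.0222]
```

jog_arm(deltas=[0.5,0.2,0,2,0,0,0,0.5,0,0,2,0,0,0,0.5,0,0,2,0,0,0,0.5,0,0,2,0,0,0,0.5,0,0,1,0,0,0,0.5,0,0,0.8,0,0,0,0.5,0,0,0.5,0,0,0,0.5,0,0,0,0,0,0,0,0,0,0,0,0,0,0,0,0,0,0,0,0], squeeze=15)

```text
t: 15.45
eef_pos: [0.5296, 0.0572, 0.0177]
eef_rot: [0.0, 0.991, 0.132, 0.001]
contact_force: [-0.7, 0.4, 0.4]
finger_gap: 0.0342
finger_force: 0.0
```

jog_arm(deltas=[0,0,0,0,0,0,0,0,0,0,0,0,0,0,0,0,0,0,0,0,0,0,0,0,0,0,0,0,0,0,0,0,0,0,0,0,0,0,0,0,0,0,0,0,0,0,0,0,0,0,0,0,0,0,0,0,0,0,0,0,0,0,0,0,0,0,0,0,0,0])

```text
t: 16.45
eef_pos: [0.5294, 0.0572, 0.0175]
eef_rot: [0.0, 0.991, 0.132, 0.0]
contact_force: [-0.5, -0.7, 5.2]
finger_gap: 0.0242
finger_force: 14.7
```

The grip is a little shallow, so I'll reopen, go 6 mm deeper and regrip.

jog_arm(deltas=[0.42,0,0,0,0,0,0,0.42,0,0,0,0,0,0,0.42,0,0,0,0,0,0,0.42,0,0,0.3,0,0,0,0.42,0,0,0.3,0,0,0,0,0,0,0,0,0,0,0,0,0,0,0,0,0,0,0,0,0,0,0,0,0,0,0,0,0,0,0,0,0,0,0,0,0,0], squeeze=20)

```text
t: 17.45
eef_pos: [0.5291, 0.0572, 0.0111]
eef_rot: [0.0, 0.991, 0.132, 0.0]
contact_force: [0.6, -1.6, -0.5]
finger_gap: 0.0242
finger_force: 20.0
```

```bash
python3 - <<'E'
from h import *
u=np.array([.0352,.0864]);u/=np.hypot(*u);print(u,np.degrees(np.arctan2(u[1],u[0])))
o,p,r=st();print(p,o["finger_gap"],o["finger_force"],o["contact_force"])
for t in("red_cap_face","red_tail_face"): both(t,(.545,0))
E
```

```text
[0.37729689 0.92609236] 67.83365417791754
[0.52906412 0.05719403 0.01109727] 0.024189865523829575 19.999522869475186 [ 0.61972806 -1.63836002 -0.49333505]
side red_tail_face 0.54 [0.4879 0.0493 0.025 ]
```

jog_arm(deltas=[0,0,0,-0.5,0,0,0,0,0,0,-1,0,0,0,0,0,0,-2,0,0,0,0,0,0,-2,0,0,0,0,0,0,-2,0,0,0,0,0,0,-2,0,0,0,0,0,0,-2,0,0,0,0,0,0,-2,0,0,0,0,0,0,-2,0,0,0,0,0,0,-1,0,0,0])

```text
t: 18.85
eef_pos: [0.53, 0.0576, 0.1787]
eef_rot: [0.0, 0.991, 0.133, 0.002]
contact_force: [0.1, 0.4, -0.1]
finger_gap: 0.0241
finger_force: 20.0
```

jog_arm(deltas=[0,0,-1.5,0,0,0,0,0,0,-2,0,0,0,0,0,0,-2,0,0,0,0,0,0,-2,0,0,0,0,0,0,-2,0,0,0,0,0,0,-2,0,0,0,0,0,0,-2,0,0,0,0,0,0,-1,0,0,0,0,0,0,0,0,0,0,0,0,0,0,0,0,0,0])

```text
t: 19.85
eef_pos: [0.4908, 0.1966, 0.1756]
eef_rot: [0.0, 0.991, 0.132, -0.0]
contact_force: [0.5, 0.4, -0.1]
finger_gap: 0.0237
finger_force: 20.0
```

```bash
python3 - <<'E'
from h import *
go((.5735,.2397,.174),67.8);o=get_obs();print(o["joint_positions"],o["finger_gap"])
E
```

```text
t 19.85 p [0.4908 0.1966 0.1756] yaw 15.23 down [-0.001 -0.001 -1.   ]
shift cm [ 9.12 -1.99  0.15]
turn [ 1.000e-02  6.000e-02 -5.257e+01] shift after turn [7.12 6.03 0.16]
[ 0.33993615  0.16578959 -0.83796219  1.79000871  0.13031248  1.24367713
 -1.83838847] 0.02373611088228751
```

jog_arm(deltas=[0,0,0,0,0,0,-3,0,0,0,0,0,0,-6,0,0,0,0,0,0,-7,0,0,0,0,0,0,-7,0,0,0,0,0,0,-7,0,0,0,0,0,0,-7,0,0,0,0,0,0,-7,0,0,0,0,0,0,-5.5,0,0,0,0,0,0,-3,0,0,0,0,0,0,0])

```text
t: 20.85
eef_pos: [0.4914, 0.1956, 0.1757]
eef_rot: [0.0, 0.831, 0.556, -0.0]
contact_force: [-0.3, -0.8, -0.3]
finger_gap: 0.0238
finger_force: 20.0
```

```bash
python3 - <<'E'
from h import *
go((.5735,.2397,.174),67.8);o=get_obs();print(o["joint_positions"],o["finger_gap"])
for _ in range(2):
  for t in("red_cap_face","red_tail_face","lens","camera_stand"): both(t,(.58,.33) if "red" in t else None)
E
```

```text
t 20.85 p [0.4914 0.1956 0.1757] yaw 67.59 down [-0.    -0.001 -1.   ]
shift cm [7.21 5.91 0.17]
turn [-0.    0.04 -0.21] shift after turn [7.19 5.94 0.17]
[ 0.43001816  0.18667044 -0.94084046  1.78740776  0.15922648  1.24783172
 -0.94459596] 0.023779636008400534
top red_cap_face 0.65 [0.626  0.3666 0.1823]
side lens 0.61 [0.6288 0.3675 0.183 ]
top lens 0.76 [0.6262 0.3688 0.1849]
side camera_stand 0.86 [0.6612 0.4609 0.0007]
top camera_stand 0.8 [0.6593 0.4514 0.0019]
side lens 0.93 [0.6249 0.3692 0.1835]
side camera_stand 0.97 [0.6666 0.4609 0.0043]
```

jog_arm(deltas=[0,0,1,0,0,0,0,0,0,1.5,0,0,0,0,0,0,1.5,0,0,0,0,0,0.5,1.5,0,0,0,-0.4,0,1,0.4,0,0,0,0,0,1.5,0,0.1,0,0,0,0,1.5,0,0,0,0,0,0,1,0,0,0,0,0,0,0.5,0,0,0,0,0,0,0,0,0,0,0,0])

```text
t: 23.45
eef_pos: [0.5678, 0.2314, 0.1748]
eef_rot: [-0.0, 0.828, 0.561, -0.0]
contact_force: [-0.0, -0.3, -0.4]
finger_gap: 0.0239
finger_force: 20.0
```

```bash
python3 - <<'E'
from h import *
go((.5735,.2397,.174),68);o=get_obs();print(o["finger_gap"])
for _ in range(3):
  for t in("red_cap_face","red_tail_face","lens","camera_stand"): both(t,(.58,.25) if "red" in t else None)
import cv2
s=capture("side")[170:350,130:350,::-1];t=capture("top")[110:260,110:330,::-1]
cv2.imwrite("pics/c3.png",np.hstack([cv2.resize(s,(400,327)),cv2.resize(t,(400,327))]))
E
```

```text
t 23.45 p [0.5678 0.2314 0.1748] yaw 68.2 down [-0.001  0.    -1.   ]
shift cm [0.98 0.22 0.08]
turn [-0.04 -0.01  0.2 ] shift after turn [0.99 0.21 0.08]
0.023862503699981264
side red_cap_face 0.65 [0.567  0.2343 0.172 ]
side red_cap_face 0.46 [0.5804 0.2707 0.1862]
side red_tail_face 0.79 [0.5518 0.1941 0.1851]
top red_tail_face 0.53 [0.5516 0.1932 0.1825]
side lens 0.89 [0.6268 0.3716 0.1832]
side lens 0.72 [ 0.5608 -0.4017  0.0026]
top lens 0.61 [0.6584 0.4557 0.0036]
top lens 0.25 [ 0.4847 -0.4671 -0.0041]
side camera_stand 0.71 [0.6612 0.4585 0.0035]
side camera_stand 0.39 [0.5651 0.2337 0.1688]
top camera_stand 0.9 [0.6592 0.4544 0.0041]
side red_cap_face 0.65 [0.5838 0.2689 0.1881]
side red_tail_face 0.53 [0.5465 0.1944 0.1823]
top red_tail_face 0.63 [0.5555 0.1935 0.1829]
side lens 0.88 [0.6232 0.37   0.1818]
top lens 0.38 [ 0.3936 -0.4731  0.0047]
side camera_stand 0.93 [0.6605 0.4586 0.003 ]
top camera_stand 0.56 [0.662  0.4521 0.0013]
side red_cap_face 0.61 [0.583  0.2687 0.1878]
side red_tail_face 0.53 [0.5485 0.1935 0.186 ]
top red_tail_face 0.42 [0.5543 0.1937 0.1795]
side lens 0.67 [0.6251 0.3687 0.1853]
side camera_stand 0.8 [0.6609 0.4594 0.0042]
top camera_stand 0.84 [ 6.614e-01  4.522e-01 -2.000e-04]
```

View pics/c3.png

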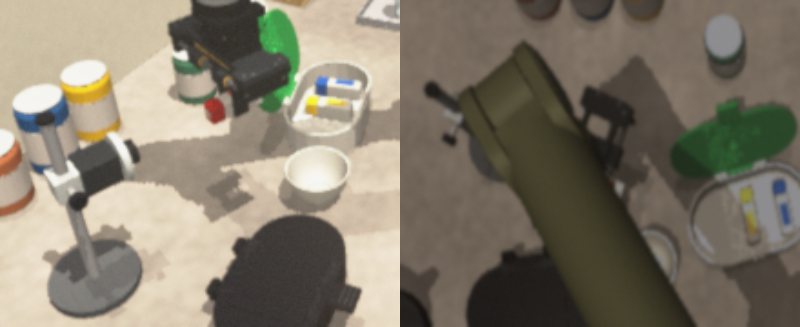

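Side crop: the red cap at (213,108) faces the lens at (130,155), the lid is open, and the yellow and blue cases are still in the box. One last small adjustment.

jog_arm(deltas=[0,0.4,0.1,0.1,0,0,0.2,0,0.4,0.1,0,0,0,0,0,0,0,0,0,0,0,0,0,0,0,0,0,0,0,0,0,0,0,0,0,0,0,0,0,0,0,0,0,0,0,0,0,0,0,0,0,0,0,0,0,0,0,0,0,0,0,0,0,0,0,0,0,0,0,0])

```text
t: 26.95
eef_pos: [0.5727, 0.2371, 0.174]
eef_rot: [0.0, 0.829, 0.559, -0.0]
contact_force: [0.8, 0.5, -0.6]
finger_gap: 0.0241
finger_force: 20.0
```

```bash
python3 - <<'E'
from h import *
go((.5731,.2383,.174),68)
for t in("red_cap_face","red_tail_face","yellow_case","blue_case","lid_tab"): both(t)
E
```

```text
t 26.95 p [0.5727 0.2371 0.174 ] yaw 67.92 down [-0. -0. -1.]
shift cm [ 0.13 -0.01 -0.  ]
turn [ 0.    0.01 -0.08] shift after turn [ 0.13 -0.01 -0.  ]
side red_cap_face 0.78 [0.5862 0.2735 0.1846]
side red_tail_face 0.58 [0.5582 0.1987 0.188 ]
top red_tail_face 0.41 [0.5581 0.1986 0.18  ]
side yellow_case 0.69 [ 0.5495 -0.0012  0.0064]
top yellow_case 0.6 [ 0.5472 -0.0038  0.0058]
side blue_case 0.83 [ 0.5619 -0.0584  0.0053]
top blue_case 0.62 [ 0.561  -0.0644  0.0041]
side lid_tab 0.78 [0.6596 0.0247 0.1989]
side lid_tab 0.69 [0.3201 0.3555 0.0541]
side lid_tab 0.58 [ 0.2349 -0.2006  0.0491]
top lid_tab 0.89 [ 0.2341 -0.2013  0.0535]
top lid_tab 0.87 [0.3162 0.3591 0.0473]
top lid_tab 0.66 [0.6642 0.0332 0.2004]
top lid_tab 0.33 [ 0.4876 -0.463  -0.0026]
```

Everything agrees to within 2 mm, so I'm handing it in.

```bash
python3 -c "
from bench import *
print(job_done())"
```

```text
the job is handed in; nothing more can be done
None
```

I handed the job in at about 27 s: the green lid is open on its stop, and the red-capped case is held level in front of the lens, cap about 10 cm away and within about 2 mm of the measured target. The yellow and blue cases are still in the box; no verdict came back.

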